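# Switch on the heated serving pass

## Task

Switch on the heated serving pass at its control box: first press the white-marked end of the black rocker until it has tipped fully over, then press the green key fully down, then the yellow key fully down, in that order (rocker and keys stay where they are pushed). Do not press the red key. Nothing is to be picked up: leave the kitchenware standing on and around the box where it is.

Things in the scene. Friction and masses are not known exactly. Their poses are not given: they have to be found in the camera images.
- console: fixed aluminium control box, 170 x 370 x 60 mm high (x, y, z). Origin at the centre of its underside, on the table; x points away from the robot's side, y along its length, z up. Rocker and three keys, in any order, stand in one row along y, 85 mm apart, at x = -35 mm on the flat top (60 mm above the table); the ledge behind them carries small kitchenware.
- rocker_on_end (a point): point on top of the rocker's ON end, by the white bar, moving with it. Black paddle 52 mm (box x) by 34 mm (box y), 8 mm thick, on a grey base; hinge along box y, 11 mm above the box's top. Off: the ON end (the far end, box +x) is raised, this point 19 mm above the box's top and 20 mm beyond the hinge. On: that end is down, this point 11 mm above the box's top.
- rocker (a joint): angle of the rocker: 0 off (ON end raised) to 0.40 rad fully over. Pressing the ON end straight down tips it; it needs 2 to 5 N and stays where it is left.
- key_green_top (a point): centre of the top face of the green key (plate heat); moves with the key. Square green key cap 34 x 34 mm in a black surround 46 mm square and 2 mm high; its top is 12 mm above the box's top (72 mm above the table) when up, 4 mm above the box's top when fully down.
- key_green (a joint): travel of the green key: 0 up to 0.008 m fully down. It needs about 3 N straight down and stays where it is left; there is no spring to bring it up again.
- key_yellow_top (a point): centre of the top face of the yellow key (heat lamps); moves with the key. Square yellow key cap 34 x 34 mm in a black surround 46 mm square and 2 mm high; its top is 12 mm above the box's top (72 mm above the table) when up, 4 mm above the box's top when fully down.
- key_yellow (a joint): travel of the yellow key: 0 up to 0.008 m fully down. It needs about 3 N straight down and stays where it is left; there is no spring to bring it up again.
- key_red_top (a point): centre of the top face of the red key (boost: not to be used); moves with the key. Square red key cap 34 x 34 mm in a black surround 46 mm square and 2 mm high; its top is 12 mm above the box's top (72 mm above the table) when up, 4 mm above the box's top when fully down.
- key_red (a joint): travel of the red key: 0 up to 0.008 m fully down. It needs about 3 N straight down and stays where it is left; there is no spring to bring it up again.
- ring_mould: steel ring mould, 56 mm across, 30 mm high, standing on the control box's rear ledge; loose. Origin at the middle of its underside.
- ramekin: white ramekin, 56 mm across, 30 mm high, standing on the control box's rear ledge; loose. Origin at the middle of its underside.
- blue_bowl: blue bowl, 110 mm across, 50 mm high, on the table beyond the control box; loose. Origin at the middle of its underside.
- sauce_jar: amber glass jar with a black cap, 68 mm across, 85 mm high, on the table off the box's left (+y) end; loose. Origin at the middle of its underside.
- pepper_shaker: dark wooden pepper shaker, 42 mm across, 85 mm high, on the table off the box's right (-y) end; loose. Origin at the middle of its underside.
- spice_tin: white and green tin, 66 mm across, 95 mm high, on the table off the box's right (-y) end; loose. Origin at the middle of its underside.
- spoon: tasting spoon, 180 mm long, lying on the table between the robot and the control box; loose. Its own x runs from handle to bowl; origin on its underside.

How it is judged:
By the outcome, as a careful person would: the job done as asked, in the order asked, and still so for the second after the job is handed in, with the robot touching nothing.
It also fails if it takes over 42 s, if anything falls off the work surface, if the arm or the gripper's body presses on something with over 40 N, if the wrist force passes 120 N, or if a joint passes its speed limit or range.

## Robot

A 6-joint arm with a two-finger parallel gripper is mounted at the origin on the work surface. World frame = base frame: x ahead of the robot, y to its left, z up, the work surface at z = 0. Lengths are in m, angles in degrees, forces in N, time in s.
With the tool pointing down it reaches from about 0.325 to 0.775 m from the base axis. Payload 5.5 kg.
Tool frame: the origin (TCP) lies at the centre of the arm's flange, where the gripper is bolted on; the fingertips stand 182 mm ahead of it and the grasp point (between the pads) lies 163 mm ahead of it; z points along the fingers, y is the direction in which the jaws open and shut (so a half turn about z gives the same grasp; the last joint's range is limited). The gripper opens to 88 mm and grips with 3 to 60 N. Pads are 20 mm wide; open, the fingers measure 115 mm over their backs; the gripper's body (75 mm by 178 mm) begins 61 mm behind the grasp point.
Start: joints at [-74.295, 5.22, 70.514, -0, 104.267, -3.249], TCP at [0.195, -0.567, 0.405] pointing down, gripper open.
Joint ranges: [-164.24, 164.24], [-49.07, 125.15], [9.68, 141.18], [-86.29, 266.29], [3.28, 154.24], [-151.56, 151.56]. Speed limits (degrees/s): [147.25, 147.25, 172.46, 180, 180, 180].

## Interface

Orientations are given as [roll, pitch, yaw] about the fixed x, y, z axes, in that order (R = Rz(yaw) Ry(pitch) Rx(roll)).
In Python, from station import r gives the robot as it stands. The module is installed in compiled form; this text tells all that it offers. Calls block until the motion is done:
- r.reach(position, orientation): joint-space move of the TCP to a pose.
- r.servo_line(position, rotation=None, speed=0.15): straight line of the TCP; rotation=None keeps the orientation; speed is the mean speed in m/s.
- r.move_joints(angles): joint-space move.
- r.let_go() and r.grab(squeeze=None): open the fingers fully, or close them until they stop; squeeze is the grip in N (None keeps the last).
- r.wait(seconds).
- r.inverse_kinematics(position, orientation): joint angles nearest the present ones, or None.
- r.sense(): the state.
- r.snapshot(name): name is "scene" or "top"; returns a dict with "frame" (420x560x3 uint8, red, green, blue), "fx", "fy", "cx", "cy" (pixels), "dist_coeffs" ([k1, k2, p1, p2, k3] as OpenCV has them; the pictures are not rectified), "R" (3x3) and "t" (3): a world point X has camera coordinates R X + t. Camera axes: x right, y down, z forward; pixel columns grow to the right and rows downward; lengths in m; the calibration is good to about 2 mm. A picture is of the moment at which its call begins. There is no depth.
A pose or a line that the arm cannot do raises r.IKError and nothing moves.
- r.hand_in(): hands the job in, once; it reports no verdict.
The state is a dict: "clock": time; "joints": joint angles; "joint_vel": joint speeds; "joint_torque": joint torques, N m; "tcp_pos": TCP position; "orientation": TCP orientation; "contact_force": force on the tool from outside, world axes, zero at the start; "torque": the same for the moment, N m; "opening": finger opening in m.
Only numpy, scipy, OpenCV 4.12 (cv2) and the standard library are available. Lean on these libraries where they do the work, as an engineer would, in place of code of your own. Each camera call takes 0.05 s, during which the arm holds its last target. There are 200 camera calls.

## Working session

There is one attempt and no reset: what is moved stays moved. The work goes in short steps, each a Python script; the robot and the scene stay as the last script left them, time stands still between calls to the robot, and variables do not carry over. Pictures are saved under pics/ and viewed, about 8 in all and at most 12, crops included, and the job is handed in when it is done.

```bash
mkdir -p pics
python3 - <<'E'
from station import r
import cv2,pickle
for n in("scene","top"):
    s=r.snapshot(n); cv2.imwrite(f"pics/{n}0.png",s["frame"][:,:,::-1]); pickle.dump(s,open(f"{n}0.pkl","wb"))
    print(n,s["fx"],s["dist_coeffs"],(-s["R"].T@s["t"]))
s=r.sense();print(s["clock"],s["opening"],s["orientation"])
E
```

```text
scene 508.5253596970498 [0.02486293 0.         0.         0.         0.        ] [ 1.1313128  -0.15478372  0.98733998]
top 525.6177933395346 [-0.06629351  0.          0.          0.          0.        ] [0.33921477 0.03324333 1.1924403 ]
0.1 0.08817376425786708 [-1.79898955e+02 -6.47738612e-03  1.89524880e+01]
```

View pics/top0.png

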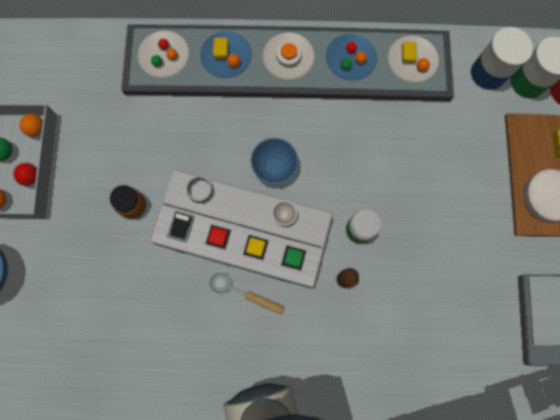

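View pics/scene0.png

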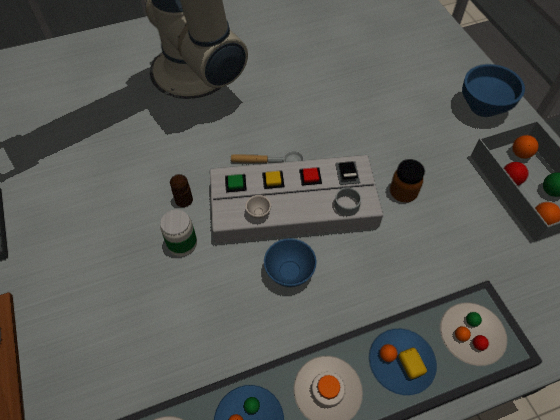

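The top view shows the rocker at about (180,225), red (218,237), yellow (256,247) and green (294,258). In the scene view they are at (347,172), (311,175), (273,179) and (235,183). The rocker's white bar is on its far side. Next I'll segment these and locate them from both cameras.

```bash
cat > h.py <<'E'
import cv2,numpy as np
SEED={"top":dict(red=(218,237),yellow=(256,247),green=(294,258),white=(182,217)),
      "scene":dict(red=(311,175),yellow=(273,179),green=(235,183),white=(350,176))}
HUE=dict(red=(0,8),yellow=(20,35),green=(40,85))
def cen(s,cam,c,rad=14):
    hsv=cv2.cvtColor(s["frame"],cv2.COLOR_RGB2HSV).astype(int)
    h=hsv[...,0]; h=np.where(h>172,0,h)
    m=(h>=HUE[c][0])&(h<=HUE[c][1])&(hsv[...,1]>110)&(hsv[...,2]>50)
    y,x=np.nonzero(m); u,v=SEED[cam][c]; k=(abs(x-u)<rad)&(abs(y-v)<rad)
    return np.array([x[k].mean(),y[k].mean()]),k.sum()
def ray(s,p):
    K=np.array([[s["fx"],0,s["cx"]],[0,s["fy"],s["cy"]],[0,0,1]])
    q=cv2.undistortPoints(np.array([[p]],float),K,np.array(s["dist_coeffs"]))[0,0]
    R=np.array(s["R"]); return -R.T@s["t"],R.T@[q[0],q[1],1]
def onz(s,p,z):
    o,d=ray(s,p); return o+d*(z-o[2])/d[2]
E
python3 - <<'E'
from h import *; import pickle
np.set_printoptions(precision=4,suppress=True)
S={n:pickle.load(open(n+"0.pkl","rb")) for n in("top","scene")}
P={}
for c in("red","yellow","green"):
    q={}
    for n in S:
        p,k=cen(S[n],n,c); q[n]=onz(S[n],p,.072); print(c,n,p,k,q[n][:2])
    P[c]=(q["top"]+q["scene"])[:2]/2
d=P["red"]-P["green"]; print("spacing",np.linalg.norm(d)/2,"yaw",np.degrees(np.arctan2(-d[0],d[1])))
print("rocker hinge",P["red"]+d/2)
print("white top",onz(S["top"],(182,217),.079),"scene",onz(S["scene"],(350,176),.079))
a=S["top"]["frame"][185:285,140:340,::-1];b=S["scene"]["frame"][140:240,200:400,::-1]
cv2.imwrite("pics/crop.png",cv2.resize(np.vstack([a,b]),None,fx=3,fy=3,interpolation=cv2.INTER_CUBIC))
E
```

```text
red top [217.5017 236.1973] 299 [0.5066 0.1471]
red scene [310.3433 174.2786] 201 [0.5129 0.1472]
yellow top [255.2614 246.6405] 306 [0.4855 0.0653]
yellow scene [272.9554 177.6238] 202 [0.4917 0.0658]
green top [293.2635 257.2022] 277 [ 0.4643 -0.0164]
green scene [235.0473 180.7101] 169 [ 0.4697 -0.016 ]
spacing 0.08443416744908191 yaw -14.656009358657025
rocker hinge [0.5311 0.2289]
white top [0.5458 0.2247 0.079 ] scene [0.5533 0.225  0.079 ]
```

View pics/crop.png

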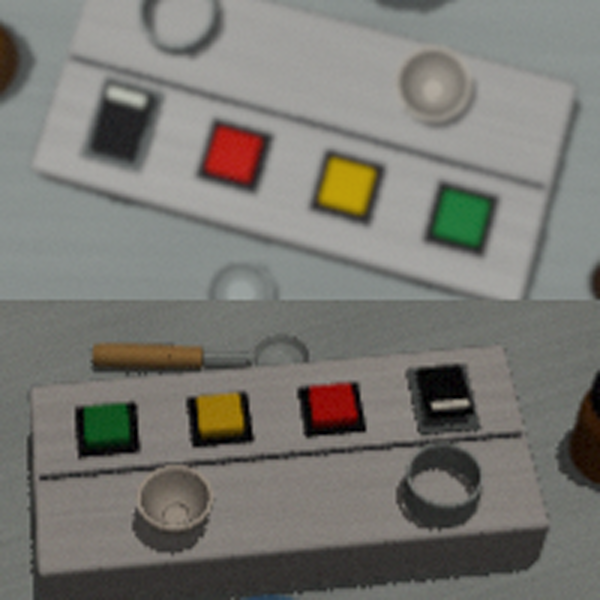

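The key spacing comes out at 84.4 mm against the stated 85. The 6 mm x gap between cameras matches the cap sides being visible, about +3.5 mm in the scene view and -0.7 mm in the top view. I'll correct for that and move above the rocker's ON end with the fingers closed.

```bash
cat >> h.py <<'E'
YAW=-14.6
BX=np.array([np.cos(np.radians(YAW)),np.sin(np.radians(YAW))])
T=dict(green=np.array([.466,-.016]),yellow=np.array([.4872,.0656]))
T["rocker"]=np.array([.5292,.2289])+.022*BX
def pose(c,tipz): return [*map(float,T[c]),tipz+.182]
def f(r): return np.round(r.sense()["contact_force"],1)
def press(r,c,z0,zend,fmax):
    """down in 1 mm steps until the contact force rises to fmax or tip target reaches zend"""
    r.servo_line(pose(c,z0),speed=.1)
    b=r.sense()["contact_force"][2]
    for z in np.arange(z0-.001,zend-1e-6,-.001):
        r.servo_line(pose(c,float(z)),speed=.02); s=r.sense(); F=s["contact_force"][2]-b
        print(c,round(z,4),round(s["tcp_pos"][2]-.182,4),np.round(F,1))
        if F>fmax: break
E
python3 - <<'E'
from station import r
from h import *
r.grab(5); print(r.sense()["opening"])
r.reach(pose("rocker",.13),[180,0,YAW]); r.servo_line(pose("rocker",.09),speed=.15)
s=r.sense();print(s["clock"],s["tcp_pos"],s["orientation"],f(r))
a=r.snapshot("top")["frame"][170:290,120:320,::-1];b=r.snapshot("scene")["frame"][110:230,240:440,::-1]
cv2.imwrite("pics/above.png",cv2.resize(np.vstack([a,b]),None,fx=2.5,fy=2.5,interpolation=cv2.INTER_CUBIC))
E
```

```text
0.00045332479097673014
4.9167 [0.55047642 0.22301024 0.27156852] [ 1.79951342e+02  6.92538183e-02 -1.46290463e+01] [ 0.6 -0.4  0.9]
```

View pics/above.png

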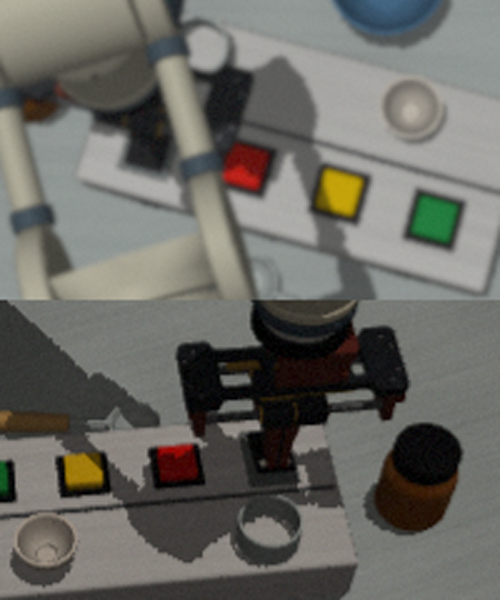

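The closed fingertips sit over the rocker's far end, at about (277,460) in the lower crop. They are clear of the red key and the ring mould. Pressing now, watching the force.

Run:
```python
from station import r
from h import *
press(r,"rocker",.083,.067,12)
print(r.sense()["clock"])
r.servo_line(pose("rocker",.13),speed=.2)
r.reach(pose("green",.13),[180,0,YAW])
print(r.sense()["clock"],f(r))
a=r.snapshot("top")["frame"][170:290,120:320,::-1];b=r.snapshot("scene")["frame"][120:240,200:400,::-1]
cv2.imwrite("pics/rock.png",cv2.resize(np.vstack([a,b]),None,fx=2.5,fy=2.5,interpolation=cv2.INTER_CUBIC))
```

```text
rocker 0.082 0.0821 1.0
rocker 0.081 0.0809 0.3
rocker 0.08 0.0802 0.5
rocker 0.079 0.0792 2.1
rocker 0.078 0.0781 2.0
rocker 0.077 0.0769 2.2
rocker 0.076 0.0758 1.6
rocker 0.075 0.0749 2.2
rocker 0.074 0.0741 3.0
rocker 0.073 0.0731 3.6
rocker 0.072 0.0725 5.7
rocker 0.071 0.0724 9.7
rocker 0.07 0.0723 12.9
8.5167
9.9667 [ 0.4  0.2 -0.1]
```

View pics/rock.png

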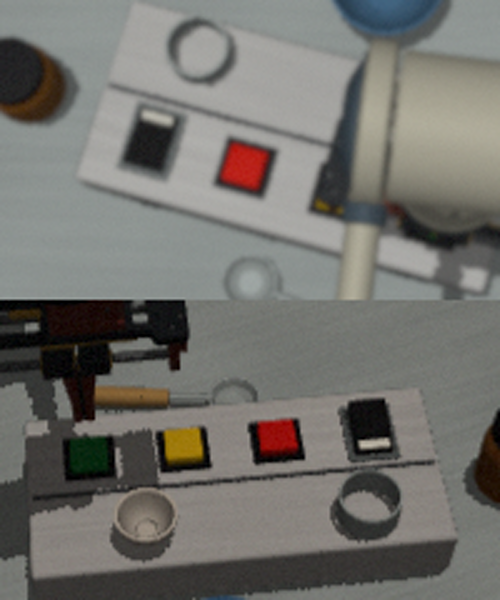

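The rocker stopped hard at a tip height of 0.0724 m, against 0.0725 predicted for fully over. Its white bar has dropped and moved outward, and red is untouched. Next are green and then yellow, with the stop expected at 0.064 m.

Run:
```python
from station import r
from h import *
for c in("green","yellow"):
    if c=="yellow": r.reach(pose(c,.12),[180,0,YAW])
    press(r,c,.075,.058,15)
    r.servo_line(pose(c,.12),speed=.2)
    print(r.sense()["clock"],f(r))
r.servo_line([.40,-.15,.40],speed=.25); r.reach([.195,-.567,.405],[180,0,19]) 
print(r.sense()["clock"],f(r))
a=r.snapshot("top")["frame"][170:290,120:320,::-1];b=r.snapshot("scene")["frame"][140:260,200:400,::-1]
cv2.imwrite("pics/end.png",cv2.resize(np.vstack([a,b]),None,fx=2.5,fy=2.5,interpolation=cv2.INTER_CUBIC))
```

```text
green 0.074 0.0746 -0.0
green 0.073 0.073 1.4
green 0.072 0.0719 -0.1
green 0.071 0.0711 1.7
green 0.07 0.0701 2.2
green 0.069 0.069 1.1
green 0.068 0.0679 1.7
green 0.067 0.0669 0.9
green 0.066 0.0659 0.4
green 0.065 0.0649 1.7
green 0.064 0.0643 3.4
green 0.063 0.0641 8.7
green 0.062 0.064 14.2
green 0.061 0.0639 17.0
14.7083 [ 0.3  0.2 -0.8]
yellow 0.074 0.0746 0.4
yellow 0.073 0.073 0.3
yellow 0.072 0.0719 -0.1
yellow 0.071 0.0711 0.1
yellow 0.07 0.0701 1.5
yellow 0.069 0.069 2.1
yellow 0.068 0.0679 1.7
yellow 0.067 0.0669 1.3
yellow 0.066 0.0659 1.4
yellow 0.065 0.0649 1.1
yellow 0.064 0.0643 3.2
yellow 0.063 0.0641 8.8
yellow 0.062 0.064 12.5
yellow 0.061 0.0639 16.9
19.6833 [-0.1  0.8 -0.3]
22.5417 [ 0.1 -0.2 -0.2]
```

View pics/end.png

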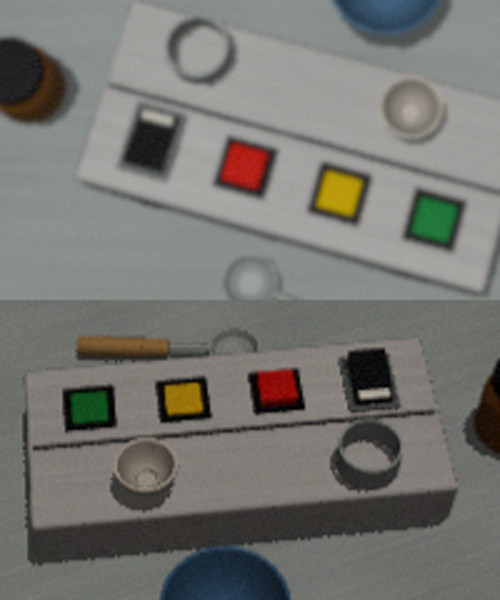

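The final view shows green (90,408) and yellow (184,399) sunk in their surrounds. Red (276,388) is still up, the rocker is tipped over, and the kitchenware is where it was. Handing in.

```bash
python3 -c "
from station import r
r.hand_in(); print(r.sense()['clock'])"
```

```text
the job is handed in; nothing more can be done
the job is handed in; nothing more can be done
```

The serving pass is switched on. I pressed the rocker's white-marked end fully over, then the green key, then the yellow key, all with closed fingertips. I then moved the arm clear and handed the job in at about 22.6 s on the robot's clock.

- **Rocker:** it reached a hard stop with the fingertips at 72.4 mm, against about 72.5 mm expected. The push peaked at about 13 N.
- **Green and yellow keys:** each stopped hard at 64 mm, which is fully down. The pushes peaked at about 17 N.
- **Last pictures:** red is still up, and the kitchenware visible in the final close-up pictures is where it stood. I did not re-check the pepper shaker and spice tin, which are outside that view.
- **Disagreement:** the two cameras differed by about 6 mm in x on the keys. I put this down to the visible cap sides and corrected for it, and the presses landed as expected.

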